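# Check the curing lamp in the light meter

## Task

Draw the curing lamp out of its charger by the head, lay it flat on the bench clear of both devices and let go of it, because the hand on the head blocks the meter. Then take it by the handle, slide it head first into the light meter's hood until it is fully home, lying level, and let go. Leave the bridge, the lifter and the bottle where they stand.

Things in the scene. Friction and masses are not known exactly. Their poses are not given: they have to be found in the camera images.
- lamp: UV curing lamp, a bar 170 mm long, 0.25 kg. Bare-metal handle 30 wide x 30 high from x = -85 to +15 mm, then black finned head 50 wide x 34 high to x = +85, lens in the end face. Flat level underside. Origin: mid-length, on the underside; +x towards the head, z up; balance point at x = +5. At first the handle is in the charger, underside 6 mm over the bench; the head and 7 mm of handle stick out.
- lamp_tip (a point): Centre of the lamp's lens face, the end of the head (lamp x = +85, 17 mm above its underside).
- lamp_tail (a point): Centre of the handle's end face (lamp x = -85, 15 mm above its underside).
- charger: Grey box fixed to the bench, left or right of the meter, 64 wide, 110 deep, 48 mm high. Pocket for the handle: 36 wide, floor at 6 and roof at 42 mm height, stop 94 mm inside the mouth. A tongue 22 wide, 6 high sticks out 60 mm before the mouth, under the head. Origin: below the mouth's middle, at bench height; +x points into the pocket (lamp comes out along -x), z up.
- meter: Grey light meter fixed to the bench, 80 wide, 140 mm deep. Hood for the head: 56 wide, floor at 6, roof at 48, top at 54 mm height, stop 90 mm inside the mouth; display block behind, 75 high. Flared cheeks 52 high widen the mouth to 74 from 20 mm before it. Tongue 22 wide, 6 high, 62 mm out, under the handle. Origin: below the mouth's middle, at bench height; +x points into the hood, z up.
- bridge: Bystander: black repair bridge, bar 170 x 36 mm with steel screws and a rubber cup under it, 73 mm high. Origin: middle of the underside; x along the bar.
- lifter: Bystander: suction lifter, black rubber cup 96 mm across under a grey grip 110 mm long, 68 mm high. Origin: middle of the underside; x along the grip.
- resin: Bystander: amber bottle with black cap, 38 mm across, 85 mm high. Origin: middle of the underside.

How it is judged:
By the outcome, as a careful person would: the job done as asked, in the order asked, and still so for the second after the job is handed in, with the robot touching nothing.
It also fails if it takes over 72 s, if anything falls off the work surface, if the arm or the gripper's body presses on something with over 40 N, if the wrist force passes 120 N, or if a joint passes its speed limit or range.

## Robot

A 7-joint arm with a two-finger parallel gripper is mounted at the origin on the work surface. World frame = base frame: x ahead of the robot, y to its left, z up, the work surface at z = 0. Lengths are in m, angles in rad, forces in N, time in s.
With the tool pointing down it reaches from about 0.425 to 1.025 m from the base axis. Payload 9.4 kg.
Tool frame: the origin (TCP) lies midway between the tips of the shut fingers; the grasp point (between the pads) lies 19 mm behind it; z points along the fingers, y is the line along which they close (so a half turn about z gives the same grasp; the last joint's range is limited). The gripper opens to 93 mm and grips with 3 to 60 N. Pads are 15 mm wide; open, the fingers measure 128 mm over their backs; the gripper's body (75 mm by 188 mm) begins 65 mm behind the grasp point.
Start: joints at [1.148, 0.599, -0.003, 1.599, 0.002, 0.943, -0.08], TCP at [0.246, -0.682, 0.219] pointing down, gripper open.
Joint ranges: [-2.57, 2.57], [-0.35, 1.97], [-1.29, 1.29], [0.11, 2.56], [-1.05, 4.19], [0.11, 1.86], [-2.63, 2.63]. Speed limits (rad/s): [2.22, 2.22, 3.01, 3.01, 3.14, 3.14, 3.14].

## Interface

Orientations are given as a rotation vector (axis times angle).
In Python, from rig import bot, gripper_to, planner, telemetry, vision, finish_job gives the robot as it stands. Calls block until the motion is done:
- bot.move_to(position, orientation): joint-space move of the TCP to a pose.
- bot.move_straight(position, speed=0.15, frame=None): straight line of the TCP; frame=None keeps the orientation; speed is the mean speed in m/s.
- bot.set_joints(angles): joint-space move.
- gripper_to(opening, f_grip=None): finger opening in m; f_grip is the grip in N (None keeps the last); returns when the fingers have stopped.
- bot.dwell(seconds).
- planner.ik(position, orientation): joint angles nearest the present ones, or None.
- telemetry.get_state(): the state.
- vision.get_image(name): name is "scene" or "side" or "wrist"; returns a dict with "image" (400x640x3 uint8, blue, green, red), "K" (3x3 intrinsics, pixels), "R" (3x3) and "t" (3): a world point X has camera coordinates R X + t; the wrist camera has in their place "mount" (4x4, takes a point from camera to tool coordinates, whose origin is the TCP and whose axes are the flange's). Camera axes: x right, y down, z forward; pixel columns grow to the right and rows downward; lengths in m; the calibration is good to about 2 mm. A picture is of the moment at which its call begins: read the wrist's pose just before it. There is no depth.
A pose or a line that the arm cannot do raises bot.PlanningError and nothing moves.
- finish_job(): hands the job in; it is judged then, once.
The state is a dict: "time_s": time; "joint_positions": joint angles; "qd": joint speeds; "joint_torque": joint torques, N m; "ee_pos": TCP position; "eef_rot": TCP orientation; "force": force on the tool from outside, world axes, zero at the start; "ft_torque": the same for the moment, N m; "grip_width": finger opening in m; "grip_force": force on a finger pad.
Only numpy, scipy, OpenCV 4.12 (cv2) and the standard library are available. Lean on these libraries where they do the work, as an engineer would, in place of code of your own. Each camera call takes 0.05 s, during which the arm holds its last target. There are 200 camera calls.

## Working session

There is one attempt and no reset: what is moved stays moved. The work goes in short steps, each a Python script; the robot and the scene stay as the last script left them, time stands still between calls to the robot, and variables do not carry over. Pictures are saved under pics/ and viewed, at most 10 in all, crops included, and the job is handed in when it is done.

```bash
ls; mkdir -p pics
python3 - <<'E'
from rig import bot,telemetry,vision
import cv2,numpy as np
s=telemetry.get_state();print(s)
for n in ["scene","side","wrist"]:
    v=vision.get_image(n);cv2.imwrite(f"pics/{n}0.png",v["image"])
    print(n,{k:np.round(np.array(v[k]),4).tolist() for k in v if k!="image"})
a=cv2.imread("pics/scene0.png")
E
```

```text
pics
{'time_s': 0.0, 'joint_positions': array([ 1.14829864,  0.60012469, -0.00256526,  1.60008986,  0.00182371,
        0.94290087, -0.0797836 ]), 'qd': array([-3.08505527e-06, -1.26732546e-03,  6.08355533e-05, -5.63065513e-04,
       -8.50881062e-04, -5.13713708e-04, -1.13742566e-03]), 'joint_torque': array([ 9.28147892e-04, -7.65061069e+01,  1.49785560e+00, -2.52348053e+01,
       -5.23885572e-02,  1.70015119e-02,  1.25493939e-04]), 'ee_pos': array([ 0.24556938, -0.68164654,  0.21777426]), 'eef_rot': array([-3.09327923e+00, -5.40388744e-01,  6.35726552e-04]), 'force': array([0.683804  , 0.23812701, 0.56295658]), 'ft_torque': array([ 0.00237367,  0.02192821, -0.05599593]), 'grip_force': 0.0, 'grip_width': 0.0929688988022482}
scene {'K': [[493.544, 0.0, 322.267], [0.0, 493.544, 201.6317], [0.0, 0.0, 1.0]], 'R': [[-0.7423, 0.6701, -0.0037], [0.4402, 0.4835, -0.7566], [-0.5052, -0.5632, -0.6539]], 't': [0.4833, -0.2304, 1.7898]}
side {'K': [[393.3574, 0.0, 321.7645], [0.0, 393.3574, 198.0541], [0.0, 0.0, 1.0]], 'R': [[-0.9425, -0.3339, -0.0094], [-0.1566, 0.4667, -0.8704], [0.2951, -0.8189, -0.4922]], 't': [0.5958, 0.1463, 1.1149]}
wrist {'K': [[316.7079, 0.0, 316.7383], [0.0, 316.7079, 196.1396], [0.0, 0.0, 1.0]], 'mount': [[-0.0005, -0.9652, -0.2614, 0.0725], [1.0, -0.0006, 0.0002, -0.001], [-0.0003, -0.2614, 0.9652, -0.1659], [0.0, 0.0, 0.0, 1.0]]}
```

View pics/scene0.png

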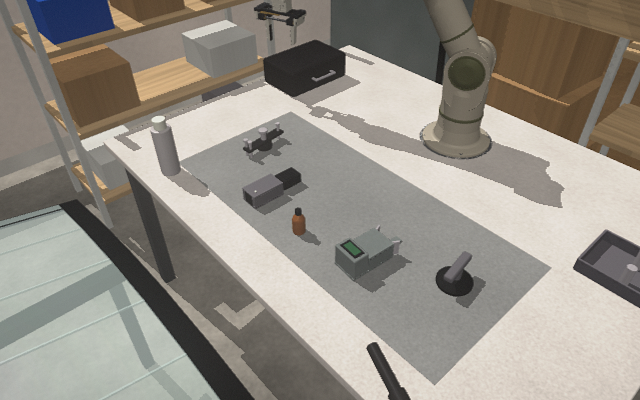

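View pics/side0.png

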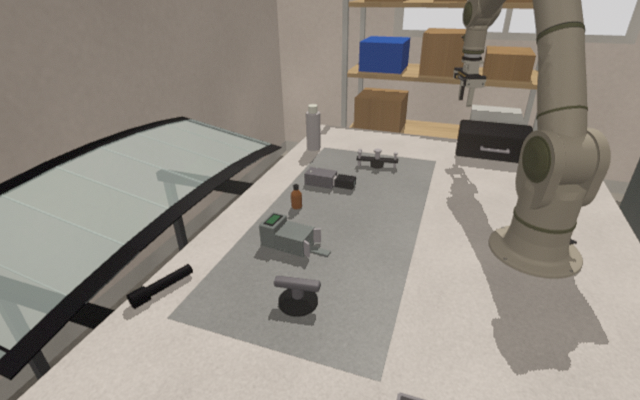

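The scene view shows the charger with the black lamp head at about (287,178) and the meter with its mouth and tongue at about (397,243). The bottle stands between them at (299,222), the bridge is at (264,140) and the lifter at (455,275). The side view agrees.

```bash
cat > h.py <<'E'
from rig import bot,gripper_to,planner,telemetry,vision,finish_job
import cv2,numpy as np
from scipy.spatial.transform import Rotation as Ro
def snap(n,f=None):
    s=telemetry.get_state(); v=vision.get_image(n)
    if n=="wrist":
        T=np.eye(4);T[:3,:3]=Ro.from_rotvec(s["eef_rot"]).as_matrix();T[:3,3]=s["ee_pos"]
        C=T@np.array(v["mount"]); v["R"]=C[:3,:3].T; v["t"]=-C[:3,:3].T@C[:3,3]
    if f: 
        cv2.imwrite(f"pics/{f}.png",v["image"]); np.savez(f"pics/{f}.npz",K=v["K"],R=v["R"],t=v["t"])
    return v
def load(f):
    v=dict(np.load(f"pics/{f}.npz")); v["image"]=cv2.imread(f"pics/{f}.png"); return v
def ray(v,p,z):
    R=np.array(v["R"]);t=np.array(v["t"]);c=-R.T@t
    d=R.T@np.linalg.solve(np.array(v["K"]),[p[0],p[1],1.]); return c+d*(z-c[2])/d[2]
def proj(v,X):
    q=np.array(v["K"])@(np.array(v["R"])@X+v["t"]);return q[:2]/q[2]
def rot(yaw):  # tool down, finger-closing axis(y) such that tool x points along yaw
    c,s=np.cos(yaw),np.sin(yaw)
    return Ro.from_matrix(np.array([[c,s,0],[s,-c,0],[0,0,-1]])).as_rotvec()
def st():
    s=telemetry.get_state();print("t%.1f"%s["time_s"],"pos",np.round(s["ee_pos"],4),"F",np.round(s["force"],1),"w%.4f g%.1f"%(s["grip_width"],s["grip_force"]));return s
E
python3 - <<'E'
from h import *
v=snap("scene","scene1");w=snap("side","side1")
for n,p,q,z in [("head",(288,178),(345,182),.03),("chbox",(262,190),(321,178),.03),("metermouth",(390,245),(316,240),.03),("mtongue_end",(400,243),(328,253),.003),("bottle",(299,233),(296,207),0),("bridge",(264,148),(377,163),0.02),("lifter",(455,283),(298,303),0)]:
    print(n,ray(v,p,z).round(3),ray(w,q,z).round(3))
print(Ro.from_rotvec(telemetry.get_state()["eef_rot"]).as_matrix().round(3))
E
```

```text
head [ 0.62  -0.196  0.03 ] [ 0.606 -0.179  0.03 ]
chbox [ 0.717 -0.204  0.03 ] [ 0.699 -0.182  0.03 ]
metermouth [0.601 0.22  0.03 ] [0.581 0.192 0.03 ]
mtongue_end [0.553 0.218 0.003] [0.541 0.205 0.003]
bottle [ 0.736 -0.006  0.   ] [ 0.726 -0.005  0.   ]
bridge [ 0.568 -0.394  0.02 ] [ 0.537 -0.4    0.02 ]
lifter [0.555 0.407 0.   ] [0.548 0.409 0.   ]
[[ 0.941  0.339 -0.   ]
 [ 0.339 -0.941  0.001]
 [-0.    -0.001 -1.   ]]
```

```bash
python3 - <<'E'
from h import *
bot.move_to([0.53,-0.19,0.25],rot(0)); st(); snap("wrist","w1")
bot.move_to([0.53,0.21,0.25],rot(0)); st(); snap("wrist","w2")
E
python3 -c "
import cv2,numpy as np
cv2.imwrite('pics/w12.png',np.vstack([cv2.imread('pics/w1.png')[:300],cv2.imread('pics/w2.png')[:300]]))"
```

```text
t2.3 pos [ 0.5298 -0.191   0.2499] F [ 0.2 -0.3  0.5] w0.0928 g0.0
t3.8 pos [0.5305 0.2085 0.25  ] F [-0.3  0.1 -0. ] w0.0929 g0.0
```

View pics/w12.png

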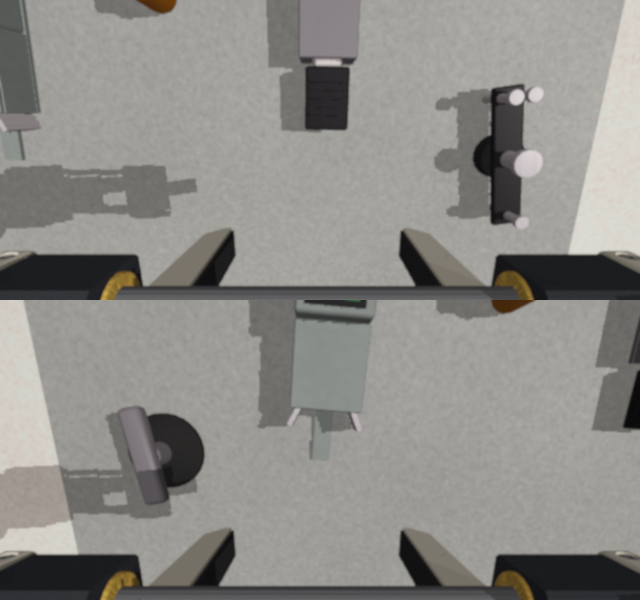

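The upper half of the picture shows the black head at about x 306–349, y 67–129, with the charger box front edge at y≈58 and a bright handle stub between them. The lower half shows the meter hood top with its front edge running (292,109)–(362,112), flared cheeks, and a tongue ending at about (320,159). World +x points up in the image.

Run:
```python
from h import *
v=load("w1");im=v["image"];g=im.max(2)
m=((g<60)*255).astype(np.uint8);m[:, :280]=0;m[:,380:]=0;m[200:]=0
c=max(cv2.findContours(m,0,1)[0],key=cv2.contourArea);r=cv2.minAreaRect(c);print(r)
b=cv2.boxPoints(r);P=np.array([ray(v,p,.04) for p in b]);print(P.round(4))
for p in [(330,30),(330,150),(305,80)]:print(p,im[p[1],p[0]])
print('charger cols row30',[ (x,im[30,x].tolist()) for x in (296,299,301,303,355,358,360,362)])
# meter
v=load("w2");im=v["image"]
for p in [(330,70),(320,145),(420,150),(300,117),(357,120),(270,70)]:print(p,im[p[1],p[0]])
lab=cv2.cvtColor(im,cv2.COLOR_BGR2LAB).astype(int)
print(lab[70,330],lab[145,320],lab[150,420],lab[70,270])
```

```text
((327.0, 97.5), (61.0, 42.0), 90.0)
[[ 0.6484 -0.1785  0.04  ]
 [ 0.6483 -0.225   0.04  ]
 [ 0.5822 -0.2266  0.04  ]
 [ 0.5823 -0.1778  0.04  ]]
(330, 30) [135 131 138]
(330, 150) [159 165 166]
(305, 80) [77 79 81]
charger cols row30 [(296, [110, 114, 115]), (299, [110, 108, 113]), (301, [134, 130, 136]), (303, [136, 131, 137]), (355, [137, 134, 139]), (358, [139, 139, 143]), (360, [158, 162, 163]), (362, [159, 163, 165])]
(330, 70) [138 143 138]
(320, 145) [138 143 137]
(420, 150) [155 159 161]
(300, 117) [150 154 156]
(357, 120) [180 179 187]
(270, 70) [106 109 111]
[150 125 130] [150 125 130] [167 128 130] [118 128 130]
```

```bash
cat >> h.py <<'E'
def edges(v,m,rows,z):
    # per-row left/right edge, cast to z, fit y = a x + b ; returns centre line and width
    out=[]
    L=[];Rr=[]
    for r in rows:
        c=np.flatnonzero(m[r])
        if len(c)>5: L.append(ray(v,(c[0]-.5,r),z));Rr.append(ray(v,(c[-1]+.5,r),z))
    L=np.array(L);Rr=np.array(Rr)
    fl=np.polyfit(L[:,0],L[:,1],1);fr=np.polyfit(Rr[:,0],Rr[:,1],1)
    x0=L[:,0].mean();yl=np.polyval(fl,x0);yr=np.polyval(fr,x0)
    print("slopes",fl[0].round(4),fr[0].round(4),"x %.4f yc %.4f width %.4f"%(x0,(yl+yr)/2,yl-yr),"resid",np.std(L[:,1]-np.polyval(fl,L[:,0])).round(4),np.std(Rr[:,1]-np.polyval(fr,Rr[:,0])).round(4))
    return fl,fr
def big(m):
    n,l,s,_=cv2.connectedComponentsWithStats(m.astype(np.uint8));return l==1+np.argmax(s[1:,4])
E
python3 - <<'E'
from h import *
v=load("w1");im=v["image"].astype(int);m=(im.max(2)<68);m[:,:280]=0;m[:,380:]=0;m[200:]=0
m=big(m);edges(v,m,range(72,124),.04)
r=[np.flatnonzero(m[:,c])[[0,-1]].tolist() for c in (312,328,342)];print(r,[ray(v,(328,r[1][1]+.5),z).round(4) for z in (.04,.006)])
# charger top: bgr with g<b-2
m=(im[:,:,1]<im[:,:,0]-1)&(im.max(2)>120);m[60:]=0;m[:,:285]=0;m[:,375:]=0
m=cv2.morphologyEx(m.astype(np.uint8),cv2.MORPH_OPEN,np.ones((3,3)));m=big(cv2.morphologyEx(m,cv2.MORPH_CLOSE,np.ones((5,5))))
edges(v,m,range(5,52),.048);print([np.flatnonzero(m[:,c])[-1] for c in (310,328,350)])
print("col 328 grey",im[45:72,328,1].tolist())
print(ray(v,(328,57),.048))
v=load("w2");im=v["image"].astype(int);m=(im[:,:,1]>im[:,:,2]+2)&(im.max(2)>60);m[200:]=0;m[:,:270]=0;m[:,390:]=0
m=cv2.morphologyEx(m.astype(np.uint8),cv2.MORPH_OPEN,np.ones((3,3)));m=big(m)
for r in range(20,165,8):
    c=np.flatnonzero(m[r]);print(r,c[[0,-1]] if len(c) else None,end=' ')
print();edges(v,m,range(30,104),.054);edges(v,m,range(135,155),.006)
f=[np.flatnonzero(m[:,c])[-1] for c in (297,303,345,355)];print(f);[print(ray(v,(c,q+.5),.054).round(4)) for c,q in zip((297,303,345,355),f)]
print(ray(v,(320,np.flatnonzero(m[:,320])[-1]+.5),.006))
E
```

```text
slopes -0.0382 -0.0208 x 0.6159 yc -0.2011 width 0.0477 resid 0.0003 0.0003
[[66, 128], [67, 128], [68, 128]] [array([ 0.5816, -0.2034,  0.04  ]), array([ 0.5798, -0.2046,  0.006 ])]
slopes -0.016 -0.0211 x 0.6856 yc -0.2030 width 0.0614 resid 0.0 0.0003
[np.int64(55), np.int64(56), np.int64(56)]
col 328 grey [133, 133, 132, 132, 133, 133, 134, 132, 133, 132, 127, 116, 108, 127, 156, 182, 200, 205, 200, 184, 153, 103, 54, 40, 42, 41, 41]
[ 0.65738687 -0.20253332  0.048     ]
20 [295 337] 28 [295 370] 36 [294 369] 44 [294 368] 52 [293 367] 60 [293 366] 68 [292 365] 76 [292 364] 84 [292 363] 92 [291 363] 100 [290 362] 108 [302 361] 116 [316 331] 124 [315 331] 132 [314 330] 140 [314 330] 148 [313 329] 156 [313 328] 164 None 
slopes -0.0815 -0.0879 x 0.6476 yc 0.1960 width 0.0789 resid 0.0004 0.0004
slopes -0.0744 -0.0942 x 0.5604 yc 0.2032 width 0.0218 resid 0.0003 0.0004
[np.int64(106), np.int64(108), np.int64(111), np.int64(111)]
[0.6069 0.2308 0.054 ]
[0.6048 0.2242 0.054 ]
[0.6015 0.1779 0.054 ]
[0.6014 0.1668 0.054 ]
[0.54108727 0.20493688 0.006     ]
```

Run:
```python
from h import *
a=-.022; d=np.array([np.cos(a),np.sin(a),0]); g=np.array([.634,-.202,.007])
q=planner.ik([.55,-.2,.1],rot(a));print(q)
for y in (np.pi/2,-np.pi/2): print(y,planner.ik([.52,0,.1],rot(y)))
bot.move_to(g+[0,0,.12],rot(a)); bot.move_straight(g,.08); st()
gripper_to(.03,35); st()
bot.move_straight(g-d*.03,.05); s=st()
bot.move_straight(g-d*.128,.08); s=st()
snap("wrist","w3");snap("scene","s3")
```

```text
[ 0.2691752   0.58940674 -0.0254117   2.02290034  0.02796135  0.52960522
 -1.36887896]
1.5707963267948966 [ 0.15291537  0.55685622 -0.37119602  2.15311382  0.41245534  0.49865788
 -0.53309666]
-1.5707963267948966 [-0.47819355  0.59965767  0.54601198  2.19270823 -0.64445238  0.50958977
 -2.57425914]
t7.2 pos [ 0.6343 -0.2021  0.0075] F [-0.4 -0.4 -0.6] w0.0930 g0.0
t7.9 pos [ 0.634  -0.2021  0.007 ] F [ 0.5 -0.7 -0.1] w0.0502 g35.0
t8.7 pos [ 0.6035 -0.2014  0.007 ] F [-1.8 -0.7  1.1] w0.0497 g35.0
t10.0 pos [ 0.5066 -0.1991  0.0069] F [-0.4 -0.1 -3.4] w0.0497 g35.0
```

View pics/w3.png

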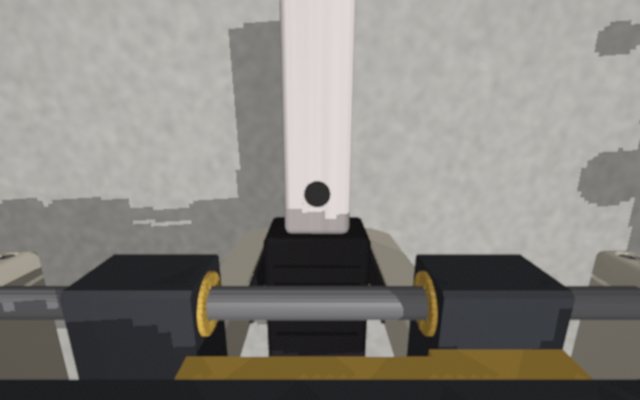

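The lamp is out and held square in the pads: bright handle level at x 285–352, head front at y≈220. Next I lift, turn it half round, and lay it with the head towards +x between the devices.

Run:
```python
from h import *
s=st();p=s["ee_pos"]
bot.move_straight(p+[0,0,.09],.12)
bot.move_straight([.54,-.05,.12],.2)
T=[.572,.03,.12]
q=planner.ik(T,rot(np.pi));print(q)
bot.move_to(T,rot(np.pi)); st()
bot.move_straight([.572,.03,.015],.1)
f0=st()["force"][2]
for z in np.arange(.006,.0009,-.001):
    bot.move_straight([.572,.03,z],.02); s=st()
    if s["force"][2]>f0+4: break
gripper_to(.085); 
bot.move_straight([.572,.03,.13],.15); st()
bot.move_to([.44,.03,.26],rot(0)); st(); snap("wrist","w4")
```

```text
t10.1 pos [ 0.5065 -0.1991  0.0069] F [ 0.4  0.  -2.2] w0.0496 g35.0
[ 0.53632655  0.80208727 -1.10471294  1.99643202  0.90940247  0.95052523
  0.52127026]
t13.8 pos [0.5718 0.0295 0.1197] F [ 0.2 -0.2 -1.7] w0.0500 g35.0
t15.0 pos [0.5723 0.0301 0.0155] F [-0.6 -0.3 -3.4] w0.0499 g35.0
t15.6 pos [0.572  0.0301 0.0059] F [-1.1  0.7 -2.6] w0.0500 g35.0
t15.8 pos [0.572 0.03  0.005] F [ 0.2 -0.  -2.5] w0.0498 g35.0
t16.1 pos [0.572  0.03   0.0039] F [-0.5 -0.5 -2.6] w0.0493 g35.0
t16.3 pos [0.572  0.03   0.0029] F [-0.6  0.1 -3.3] w0.0494 g35.0
t16.6 pos [0.572  0.03   0.0019] F [-0.3  0.2 -2.5] w0.0494 g35.0
t16.8 pos [0.572 0.03  0.001] F [-1.2  0.8 -2.2] w0.0499 g35.0
t18.6 pos [0.5716 0.0297 0.1292] F [ 0.6 -0.5 -0.5] w0.0849 g0.0
t20.4 pos [0.44   0.0302 0.2596] F [ 0.4 -0.8 -0.4] w0.0847 g0.0
```

View pics/w4.png

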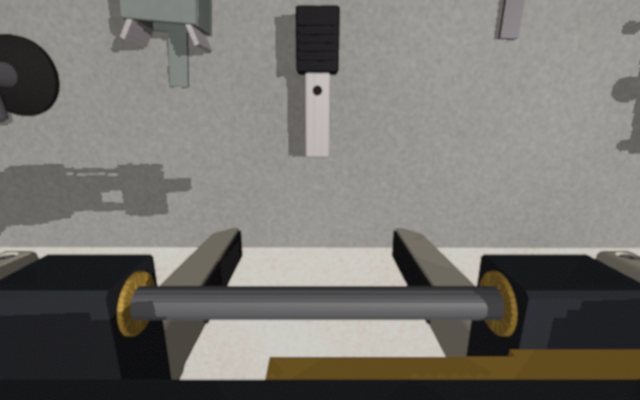

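The lamp lies flat and free, head (296–339, 6–72) up, handle tail at about (317,156), clear of the meter (tongue end (179,87)) and the charger. Now I measure it and grip the handle.

Run:
```python
from h import *
v=load("w4");im=v["image"].astype(int)
m=im.max(2)<68;m[120:]=0;m[:,:280]=0;m[:,360:]=0;m=big(m);edges(v,m,range(12,66),.034)
k=np.flatnonzero(m[:,317])[[0,-1]];print(k,[ray(v,(317,r),.034).round(4) for r in (k[0]-.5,k[1]+.5)])
print(im[80:160:20,317].tolist())
h=im.min(2)>178;h[:65]=0;h[175:]=0;h[:,:290]=0;h[:,345:]=0
h=big(cv2.morphologyEx(h.astype(np.uint8),cv2.MORPH_CLOSE,np.ones((5,5))));edges(v,h,range(90,150),.03)
k=np.flatnonzero(h[:,317])[[0,-1]];print(k,ray(v,(317,k[1]+.5),.03).round(4))
```

```text
slopes -0.016 -0.01 x 0.5900 yc 0.0311 width 0.0480 resid 0.0 0.0003
[ 6 71] [array([0.6234, 0.031 , 0.034 ]), array([0.5554, 0.0308, 0.034 ])]
[[189, 190, 197], [187, 188, 195], [183, 185, 192], [181, 183, 189]]
slopes 0.0049 -0.0065 x 0.5010 yc 0.0302 width 0.0239 resid 0.0003 0.0004
[ 75 153] [0.46   0.0307 0.03  ]
```

```bash
cat >> h.py <<'E'
def headpix(v):
    im=v["image"].astype(int);m=im.max(2)<60;m[200:]=0;m[:,:200]=0;m[:,440:]=0;m=big(m)
    out=[]
    rows=np.flatnonzero(m[:,318]);r0=rows[0]
    for r in (r0+6,r0+20,r0+50):
        c=np.flatnonzero(m[r]);out.append((int(r),int(c[0]),int(c[-1])))
    return int(r0),int(rows[-1]),out
E
python3 - <<'E'
from h import *
g=np.array([.498,.0305,.002])
bot.move_to(g+[0,0,.12],rot(0)); bot.move_straight(g,.1); st()
gripper_to(.015,60); st(); print(headpix(snap("wrist","w5")))
bot.move_straight(g+[0,0,.012],.03); st(); print(headpix(snap("wrist","w6")))
bot.move_straight(g+[0,0,.07],.08); bot.dwell(.3); st(); print(headpix(snap("wrist","w7")))
E
```

```text
t22.4 pos [0.4982 0.0306 0.0024] F [-0.7 -0.4  0.1] w0.0851 g0.0
t23.3 pos [0.498  0.0305 0.002 ] F [ 0.5 -1.1 -0.2] w0.0295 g60.0
(0, 144, [(6, 254, 380), (20, 255, 380), (50, 256, 378)])
t23.9 pos [0.4981 0.0307 0.0142] F [ 0.5 -0.4 -2.7] w0.0298 g60.0
(0, 144, [(6, 254, 380), (20, 255, 379), (50, 256, 378)])
t25.1 pos [0.4979 0.0304 0.0717] F [-1.1 -0.1 -3.5] w0.0297 g60.0
(0, 144, [(6, 255, 380), (20, 255, 379), (50, 256, 378)])
```

View pics/w7.png

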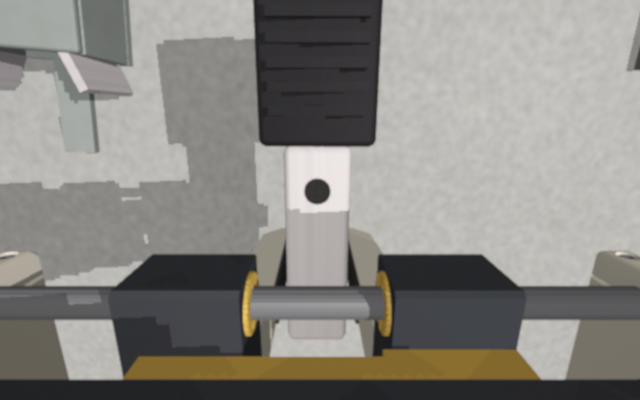

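The head edges (255–380) are unchanged between bench and lifted views, so there is no droop and the lamp is square in the grip. Next I cross-check the meter from w4 and go to the pre-insertion pose.

```bash
python3 - <<'E'
from h import *
v=load("w7");im=v["image"].astype(int);m=im.max(2)<60;m[200:]=0;m[:,:200]=0;m[:,440:]=0;edges(v,big(m),range(4,138),.0697+.032+.002)
v=load("w4");im=v["image"].astype(int);m=(im[:,:,1]>im[:,:,2]+2)&(im.max(2)>60);m[110:]=0;m[:,:160]=0;m[:,200:]=0;m[:45]=0
m=big(cv2.morphologyEx(m.astype(np.uint8),cv2.MORPH_OPEN,np.ones((3,3))))
edges(v,m,range(58,84),.006)
r=np.flatnonzero(m[:,179])[-1];print(ray(v,(179,r+.5),.006))
a=-.085;d=np.array([np.cos(a),np.sin(a),0]);M=np.array([.603,.1998,0])
n=np.array([-d[1],d[0],0]);print("tongue from line at .5604:",M[1]+(.5604-.603)*np.tan(a))
P=M-d*.175
print(planner.ik(P+[0,0,.012],rot(a)))
bot.move_to([P[0],P[1],.09],rot(a)); st()
snap("scene","s8");snap("side","d8")
E
python3 -c "
import cv2,numpy as np
a=cv2.imread('pics/s8.png')[190:310,300:500];b=cv2.imread('pics/d8.png')[180:300,220:420]
cv2.imwrite('pics/c8.png',np.hstack([cv2.resize(a,None,fx=2,fy=2),cv2.resize(b,None,fx=2,fy=2)]))"
```

```text
slopes -0.008 -0.0043 x 0.5848 yc 0.0312 width 0.0477 resid 0.0001 0.0001
slopes -0.0825 -0.1053 x 0.5593 yc 0.2026 width 0.0228 resid 0.0005 0.0
[0.54176043 0.20366239 0.006     ]
tongue from line at .5604: 0.20342974585138038
[-0.78435769  0.70554391  0.29857664  2.31661239 -0.94235942  0.23803882
 -1.28130882]
t26.0 pos [0.429  0.2143 0.0901] F [-0.2 -1.6 -2.8] w0.0295 g60.0
```

View pics/c8.png

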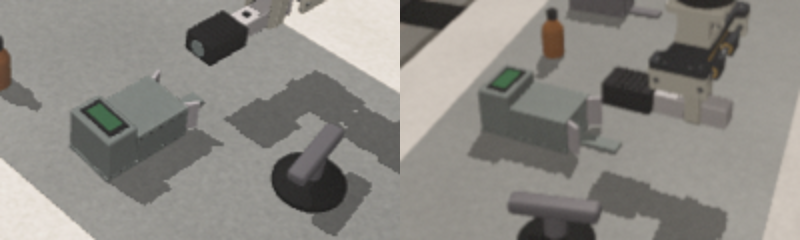

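Left crop: lamp head at about (215,35) level and facing the hood. Right crop: the side view confirms the lamp is level and in line with the tongue. Now I insert in stages with force checks.

Run:
```python
from h import *
a=-.085;d=np.array([np.cos(a),np.sin(a),0]);n=np.array([-d[1],d[0],0]);M=np.array([.603,.1998,0]);R=rot(a+.006)
def at(s,z): return M+d*s+[0,0,z]
bot.move_straight(at(-.175,.0115),.1,R); F0=st()["force"]
ok=True
def go(s,z,sp,lim):
    bot.move_straight(at(s,z),sp); f=telemetry.get_state()["force"]-F0
    print("%.3f"%s,"along %.1f lat %.1f z %.1f"%(f@d,f@n,f[2]))
    return abs(f@d)<lim and abs(f@n)<lim
for s in (-.14,-.125,-.11,-.09,-.07,-.055,-.045):
    ok=go(s,.0115,.06,9)
    if not ok: break
if ok:
    go(-.045,.0095,.03,9)
    for s in np.arange(-.043,-.028,.001):
        if not go(s,.009,.02,9): print("contact");break
st();snap("wrist","w9")
```

```text
t27.0 pos [0.4289 0.2143 0.0117] F [-0.2  0.  -2.4] w0.0294 g60.0
-0.140 along 0.5 lat -0.1 z 0.4
-0.125 along 0.0 lat 0.4 z 0.4
-0.110 along -0.5 lat 0.8 z 0.6
-0.090 along 0.0 lat 0.6 z -0.3
-0.070 along -0.2 lat 0.2 z -0.3
-0.055 along 0.1 lat 0.2 z 0.2
-0.045 along -0.4 lat 0.2 z -0.3
-0.045 along -0.7 lat -0.4 z -0.0
-0.043 along 0.5 lat 0.7 z 1.1
-0.042 along 0.4 lat 0.1 z -0.5
-0.041 along 0.5 lat -0.3 z -0.1
-0.040 along -0.2 lat 0.0 z -0.5
-0.039 along 1.1 lat -0.5 z -0.4
-0.038 along -0.7 lat -0.1 z -0.2
-0.037 along -0.2 lat 0.2 z -0.6
-0.036 along -5.1 lat 0.3 z 0.9
-0.035 along -8.5 lat -1.3 z 3.4
-0.034 along -11.7 lat -0.1 z 6.1
contact
t33.0 pos [0.566  0.2029 0.0087] F [-11.8   0.9   3.7] w0.0298 g60.0
```

Run:
```python
from h import *
p=st()["ee_pos"]
bot.move_straight(p-[0,0,.0006],.02); st()
gripper_to(.06); st()
p=telemetry.get_state()["ee_pos"]
bot.move_straight([p[0],p[1],.13],.12)
bot.move_to([.43,.2143,.25],rot(-.085)); st(); v=snap("wrist","w10"); snap("scene","s10"); snap("side","d10")
a=v["image"][:240,160:480];c=cv2.imread('pics/d10.png')[200:290,240:360]
cv2.imwrite('pics/c10.png',np.hstack([cv2.resize(a,(640,480)),cv2.resize(c,(160,120)),][:1]))
```

```text
t33.0 pos [0.566  0.203  0.0086] F [-10.8   1.2   3.9] w0.0299 g60.0
t33.4 pos [0.5661 0.203  0.0081] F [-3.3  0.2 -1.5] w0.0299 g60.0
t34.1 pos [0.566  0.2029 0.0081] F [-0.6  0.5  0. ] w0.0597 g0.0
t36.0 pos [0.4306 0.2148 0.2497] F [ 0.8  1.  -0. ] w0.0598 g0.0
```

View pics/c10.png

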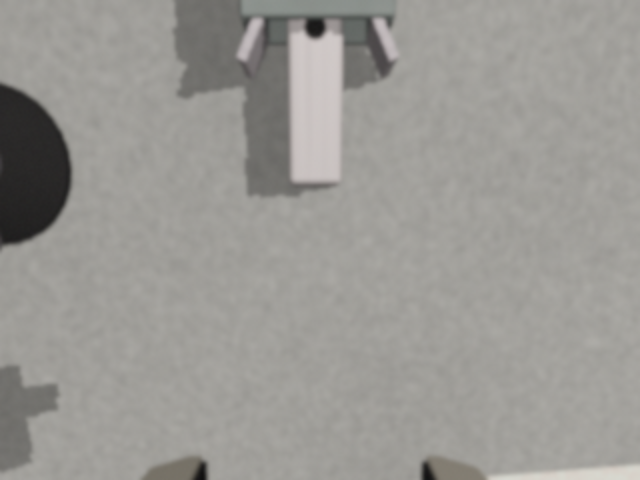

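The handle lies straight and centred between the cheeks, tail at crop (316,183), fingers clear. I check the tail distance (it should be 80 mm before the mouth).

Run:
```python
from h import *
v=load("w10");im=v["image"].astype(int)
h=(im.min(2)>178).astype(np.uint8);h[110:]=0;h[:22]=0;h[:,:296]=0;h[:,336:]=0;h=big(h)
r=np.flatnonzero(h[:,318])[[0,-1]];print(r,im[85:97,318,1].tolist())
t=ray(v,(318,r[1]+.5),.036)
a=-.085;d=np.array([np.cos(a),np.sin(a),0]);M=np.array([.603,.1998,0]);n=np.array([-d[1],d[0],0])
print("tail",t.round(4),"along",((t-M)@d).round(4),"lat",((t-M)@n).round(4))
edges(v,h,range(35,88),.036)
g=im[:,318,1];print(g[0:16].tolist())
for q in (8,8.5,9): print(((ray(v,(280+q*0+38,q),.054)-M)@d).round(4))
```

```text
[22 89] [195, 194, 194, 192, 186, 167, 137, 106, 101, 118, 138, 151]
tail [0.5255 0.2063 0.036 ] along -0.0778 lat -0.0001
slopes -0.0643 -0.0743 x 0.5565 yc 0.2040 width 0.0264 resid 0.0003 0.0
[143, 144, 143, 144, 144, 142, 136, 119, 93, 61, 37, 25, 26, 27, 27, 29]
0.0
-0.0004
-0.0009
```

```bash
python3 -c "
from h import *
st();print(finish_job())"
```

```text
t36.1 pos [0.4309 0.2141 0.2493] F [ 0.1  0.  -0.8] w0.0602 g0.0
the job is handed in; nothing more can be done
None
```

The job is handed in at 36 s: the lamp was drawn out by the head, laid flat and let go, then taken by the handle, slid into the hood against its stop (tail about 79 mm before the mouth, 80 mm expected) and let go, and I kept clear of the bridge, lifter and bottle but did not re-measure them.

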